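Pack the adapter column from the crowded rack into its fitted tray

ROBOT

A 6-joint arm with a two-finger parallel gripper is mounted at the origin on the work surface. World frame = base frame: x ahead of the robot, y to its left, z up, the work surface at z = 0. Lengths are in m, angles in rad, forces in N, time in s.
With the tool pointing down it reaches from about 0.35 to 0.775 m from the base axis. Payload 7.3 kg.
Tool frame: the origin (TCP) lies at the very end of the fingers, on their centre line; the grasp point (between the pads) lies 19 mm behind it; z points along the fingers, y is the line along which they close (so a half turn about z gives the same grasp; the last joint's range is limited). The gripper opens to 92 mm and grips with 3 to 60 N. Pads are 19 mm wide; open, the fingers measure 130 mm over their backs; the gripper's body (75 mm by 190 mm) begins 47 mm behind the grasp point.
Start: joints at [1.196, 0.342, 1.524, -0, 1.275, -0.146], TCP at [0.119, 0.511, 0.227] pointing down, gripper open.
Joint ranges: [-2.53, 2.53], [-0.77, 2.02], [0.04, 2.7], [-1, 4.14], [0.28, 2.66], [-3.11, 3.11]. Speed limits (rad/s): [2.57, 2.57, 3.14, 3.14, 3.14, 3.14].

INTERFACE

Orientations are given as [roll, pitch, yaw] about the fixed x, y, z axes, in that order (R = Rz(yaw) Ry(pitch) Rx(roll)).
In Python, from cell import robot gives the robot as it stands. The module is installed in compiled form; this text tells all that it offers.
- The arm moves only by the tool arm_command, never from a script. Its argument "moves" is a list of rows, each a list of 3 entries, a list of its own where there are three numbers: the shift along the tool's x, y, z in m, then the turn, a rotation vector about the tool's x, y, z in rad, then the finger opening in m, from 0 to 0.0918. In form: [[[dx, dy, dz], [ax, ay, az], claw], ...]. A call has exactly 5 rows; each row is the pose to reach, as a shift and turn from the pose commanded when the call began, along the tool's axes at that moment; what a row does not reach only later rows make up. A row lasts 1/10 s, in which the tool goes at most 50 mm and 8.59 degrees, less where a joint would pass 70% of its speed; a pose out of reach is approached as far as the arm can. A call with a gripper value outside its range is refused whole. The fingers move at their own pace and stop on an object; "squeeze" is the grip in N (left out, the last holds). Time passes only in rows, so rows that repeat a pose let the fingers close, or fill a call up. It gives the time, the measured TCP pose, the force, the opening and the grip force at its end, in the units of the state.
- robot.observe(): the state, without advancing time (a new reading comes with each control period).
- robot.read_camera(name): name is "side" or "top"; returns the picture (420x560x3 uint8, red, green, blue); there is no depth.
- robot.camera_model(name): a dict with "fx", "fy", "cx", "cy" (pixels), "R" (3x3) and "t" (3): a world point X has camera coordinates R X + t. Camera axes: x right, y down, z forward; pixel columns grow to the right and rows downward; lengths in m; the calibration is good to about 2 mm. A picture is of the moment at which its call begins. camera_model takes no time and is no camera call.
- robot.hand_in(): hands the job in; it is judged then, once.
The state is a dict: "time": time; "qpos": joint angles; "qvel": joint speeds; "joint_efforts": joint torques, N m; "tool_pos": TCP position; "tool_rot": TCP orientation; "contact_force": force on the tool from outside, world axes, zero at the start; "torque": the same for the moment, N m; "opening": finger opening in m; "grip_force": force on a finger pad.
Only numpy, scipy, OpenCV 4.12 (cv2) and the standard library are available. Lean on these libraries where they do the work, as an engineer would, in place of code of your own. Each camera call takes 0.05 s, during which the arm holds its last target. There are 200 camera calls.

TASK

Take the chromatography column with the slim adapter collar on one end out of the crowded rack: reach down between the glass barrels of its neighbours, hold it by its own barrel and lift it clear. Lower it, without dropping it, into the pocket of the fitted tray that is cut to its outline, so that it lies fully home with the adapter in the slim step, and let go. Leave the other columns lying in their notches, and the spanner and the glassware and bottle on the bench where they are.

Things in the scene. Friction and masses are not known exactly. Their poses are not given: they have to be found in the camera images.
- column: Wanted column, the only one with unlike ends, in an inner notch of the rack. Glass barrel 13 dia x 105 mm (hold here) between black nuts 32 dia x 28 mm; slim adapter collar 20 dia x 26 mm beyond the nut at +x; white plug 8 dia x 6 mm on each end. Origin on the axis midway between the nuts, 45 mm up in the rack; x to the adapter; spans x=-86.5 to 112.5 mm. 0.15-0.31 kg, balance x=+6 mm.
- adapter_end (a point): Centre of the end face of the wanted column's adapter collar, 106.5 mm from the column's origin along its x.
- rack: Fixed rack: base plate 120 x 250 x 8 mm, two white rails 6 mm thick at x=-34 and +34 mm, full width. Origin under its centre on the bench; x along the columns (adapter to +x). Open-topped notches 15 wide, 10 mm deep at y=-100 to 100 every 40 mm; rail tops at 48.5, nut tops 61 mm; nuts 8 mm apart. Room for part-closed fingers only between rails and barrels: next barrels begin 33.5 mm off its axis.
- tray: Fixed fitted tray 250 x 210 x 36 mm, grey top, white pocket floors. Origin under its centre on the bench; x along its length and pockets. Column pocket, empty: 20 mm deep, cut to the wanted column's outline with 2.5 mm play either side, 4 mm each end; fits one way round only. A finger recess 64 (x) by 124 (y) mm crosses it at the barrel, floor 4 mm above the bench. Also holds the spanner.
- pocket (a point): Where the wanted column's origin lies when fully home in its pocket: 32 mm above the bench, at x=-13, y=+30 mm in the tray's frame, the middle of the finger recess. Axes as the tray's: the column's x must point along +x here.
- pocket_step (a point): Where the end of the wanted column's adapter collar comes to lie when home: 106.5 mm from the pocket point along the tray's +x, in the slim step of the pocket.
- spanner: Steel open-ended spanner 148 mm long, 6 mm thick, lying in its own pocket of the tray; origin under its middle. Leave it.
- reagent_bottle: White plastic reagent bottle with yellow cap, 72 mm diameter, 170 mm tall, standing on the bench to the left; origin at the centre of its foot. Leave it.
- flask: Conical glass flask, 80 mm diameter, 110 mm tall, standing on the bench to the left; origin at the centre of its foot. Leave it.
- beaker: Glass beaker, 70 mm diameter, 90 mm tall, standing on the bench to the right; origin at the centre of its foot. Leave it.
- plain_a: Bystander: glass column with the same plain nut at both ends (32 dia x 28 mm, plug 8 dia x 6 mm) and no slim collar; barrel 13 dia x 125 mm, lying in a notch of the rack. Origin on its axis midway between the nuts, x along it. About 0.2 kg; leave it where it is.
- plain_b: Bystander: glass column with the same plain nut at both ends (32 dia x 28 mm, plug 8 dia x 6 mm) and no slim collar; barrel 13 dia x 105 mm, lying in a notch of the rack. Origin on its axis midway between the nuts, x along it. About 0.2 kg; leave it where it is.
- plain_c: Bystander: glass column with the same plain nut at both ends (32 dia x 28 mm, plug 8 dia x 6 mm) and no slim collar; barrel 13 dia x 96 mm, lying in a notch of the rack. Origin on its axis midway between the nuts, x along it. About 0.2 kg; leave it where it is.
- plain_d: Bystander: glass column with the same plain nut at both ends (32 dia x 28 mm, plug 8 dia x 6 mm) and no slim collar; barrel 13 dia x 125 mm, lying in a notch of the rack. Origin on its axis midway between the nuts, x along it. About 0.2 kg; leave it where it is.
- plain_e: Bystander: glass column with the same plain nut at both ends (32 dia x 28 mm, plug 8 dia x 6 mm) and no slim collar; barrel 13 dia x 105 mm, lying in a notch of the rack. Origin on its axis midway between the nuts, x along it. About 0.2 kg; leave it where it is.
Mind the look-alikes: they are no part of the job. What is shaped like the column but green is not meant.

How it is judged:
On the way, in this order (a step that is already met when the one before it is completed fails the run):
1. the wanted column is held by its barrel (grasp within 50 mm of its middle) and lifted clear, at least 50 mm above where it lay in the rack (height (world z) of column above 0.095 m and distance between the grasp point and column below 0.05 m and contact force between the fingers and column above 0.5 N), for 0.1 s.
2. the wanted column is lowered into its pocket while still held: within 10 mm of fully home in height and 10 mm in plan (height (world z) of column below 0.042 m and horizontal distance between column and pocket below 0.01 m and horizontal distance between adapter_end and pocket_step below 0.012 m and contact force between the fingers and column above 0.5 N), for 0.02 s.
At the end, for the whole second after the job is handed in: The column lies released and at rest in its pocket: origin within 8 mm of the pocket point in plan, 4 mm in height; adapter end within 9 mm and 5 mm of the step point; along the tray to 0.08 rad. Other columns, spanner, bottle, flask and beaker within 20 mm of their starts (horizontal distance between column and pocket below 0.008 m and horizontal distance between adapter_end and pocket_step below 0.009 m and z of column in the frame of pocket between -0.004 and 0.004 m and z of adapter_end in the frame of pocket between -0.005 and 0.005 m and angle between the x axis of column and the x axis of tray, either way round below 0.08 rad and linear speed of column below 0.02 m/s and contact force between the fingers and column below 0.1 N and distance of each of plain_a, plain_b, plain_c, plain_d, plain_e, spanner, reagent_bottle, flask, beaker from where it was at the start of the episode below 0.02 m); the robot touches nothing.
It fails at once if another column moves 20 mm or more from its place in the rack (distance of any of plain_a, plain_b, plain_c, plain_d, plain_e from where it was at the start of the episode above 0.02 m).
It fails at once if the spanner, bottle, flask or beaker moves 20 mm or more (distance of any of spanner, reagent_bottle, flask, beaker from where it was at the start of the episode above 0.02 m).
It also fails if it takes over 42 s, if anything falls off the work surface, if the arm or the gripper's body presses on something with over 40 N, if the wrist force passes 120 N, or if a joint passes its speed limit or range.

## Working session

There is one attempt and no reset: what is moved stays moved. The work goes in short steps, Python scripts to look and compute and a tool call to move; the robot and the scene stay as the last step left them, time stands still between calls to the robot, and variables do not carry over. Pictures are saved under pics/ and viewed, at most 13 in all, crops included, and the job is handed in when it is done.

Besides the shell and the picture viewer there is one more tool, called as name(argument=value, ...) on one line, values as JSON. arm_command: Moves the arm, as the interface text tells. Its arguments: {"type":"object","properties":{"moves":{"type":"array"},"squeeze":{"type":"number"}},"required":["moves"]}

```bash
mkdir -p pics; cat > h.py <<'E'
import numpy as np, cv2
from cell import robot
def snap(n,f):
    im=robot.read_camera(n)[:,:,::-1]; cv2.imwrite('pics/'+f,im); return im
def ray(n,u,v,z):
    m=robot.camera_model(n);R=np.array(m['R']);t=np.array(m['t'])
    d=R.T@np.array([(u-m['cx'])/m['fx'],(v-m['cy'])/m['fy'],1]);c=-R.T@t
    return c+d*(z-c[2])/d[2]
def proj(n,X):
    m=robot.camera_model(n);p=np.array(m['R'])@np.array(X)+np.array(m['t'])
    return np.array([m['fx']*p[0]/p[2]+m['cx'],m['fy']*p[1]/p[2]+m['cy']])
E
python3 - <<'E'
from h import *
np.set_printoptions(precision=4,suppress=True)
snap('top','t0.png');snap('side','s0.png')
for n in('top','side'):
    m=robot.camera_model(n);print(n,-np.array(m['R']).T@np.array(m['t']),m['fx'],np.array(m['R']))
print(robot.observe())
E
```

```text
top [ 0.3106 -0.0135  1.4123] 401.6167554097509 [[ 0.0292 -0.9994  0.0174]
 [-0.9921 -0.0312 -0.1218]
 [ 0.1223 -0.0137 -0.9924]]
side [ 0.2237 -1.0158  1.2979] 540.9516023411077 [[ 0.9641 -0.2656 -0.0075]
 [-0.2098 -0.7438 -0.6347]
 [ 0.163   0.6134 -0.7728]]
{'time': 0.1, 'qpos': array([ 1.196 ,  0.3427,  1.525 , -0.    ,  1.2754, -0.146 ]), 'qvel': array([ 0.002 , -0.0034, -0.0018,  0.0001, -0.0015, -0.0004]), 'joint_efforts': array([  0.0015, -43.1998, -24.4692,   0.072 ,   0.0525,  -0.0001]), 'tool_pos': array([0.1189, 0.511 , 0.2261]), 'tool_rot': array([-3.1402, -0.0002,  2.9128]), 'contact_force': array([ 0.0862, -0.4436, -0.1956]), 'torque': array([-0.0253,  0.0181,  0.0267]), 'grip_force': 0.0, 'opening': 0.09163960892211451}
```

View pics/t0.png

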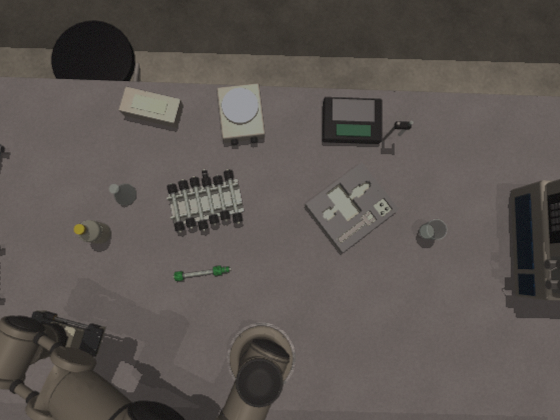

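View pics/s0.png

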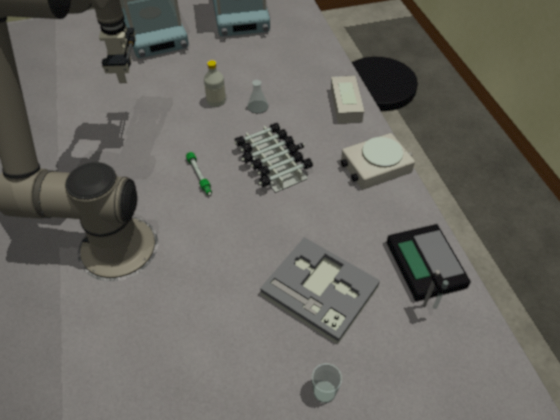

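The top view shows the rack near (205,203), with the wanted column probably the one with its end at (206,172). The tray is near (350,208). In the side view the rack is near (273,157) and the tray near (320,287).

```bash
python3 - <<'E'
import cv2,numpy as np
t=cv2.imread('pics/t0.png');s=cv2.imread('pics/s0.png')
def c(i,x,y,w,h,k): return cv2.convertScaleAbs(cv2.resize(i[y:y+h,x:x+w],None,fx=k,fy=k,interpolation=cv2.INTER_CUBIC),alpha=1.5)
# rack top: origin 160,162 ; tray top origin 300,160
cv2.imwrite('pics/rt.png',c(t,160,162,90,72,8))
cv2.imwrite('pics/tt.png',c(t,300,162,100,96,6))
a=c(s,225,115,95,80,4);b=c(s,255,230,130,115,4)
o=np.zeros((460,900-0,3),np.uint8);o[:320,:380]=a;o[:,380:900]=b
cv2.imwrite('pics/ss.png',o[:, :900][:, :800] if False else cv2.resize(o,None,fx=.88,fy=.88))
E
```

```text
(no output)
```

View pics/rt.png

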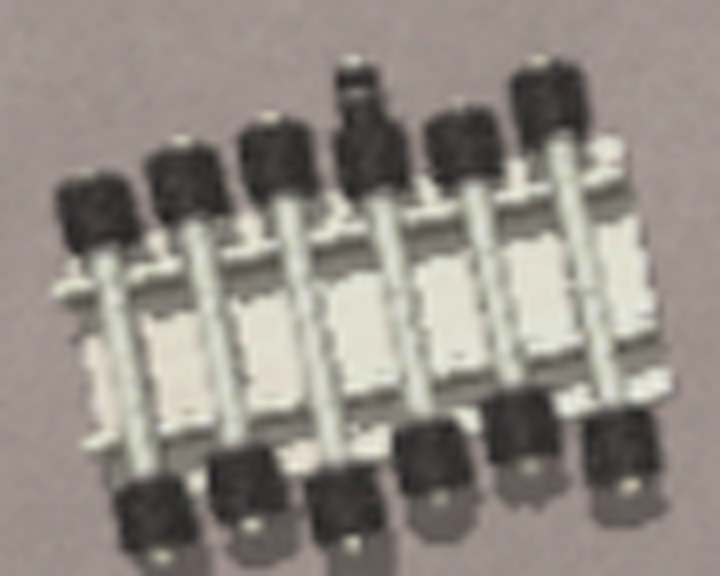

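View pics/tt.png

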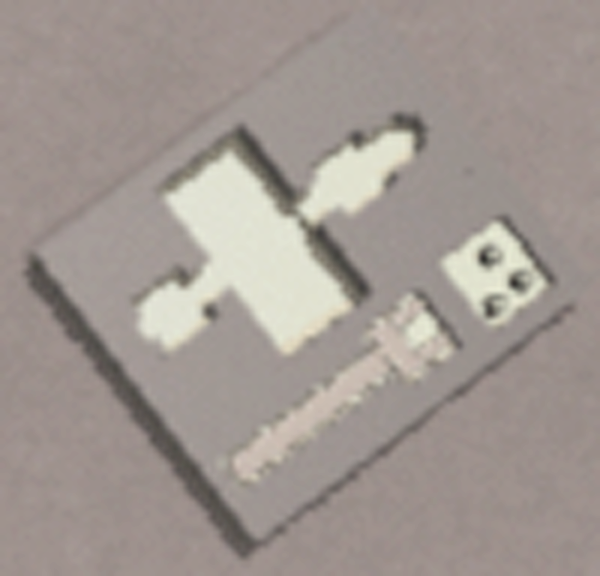

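The wanted column is the fourth from the left in the rack crop. Its adapter plug is at (356,62) and its far plug at (440,495). In the tray crop the slim step ends at (418,125), the recess's top corners are about (240,128), (165,190) and (368,292), and the tray corners are (30,258), (248,552) and (570,308).

View pics/ss.png

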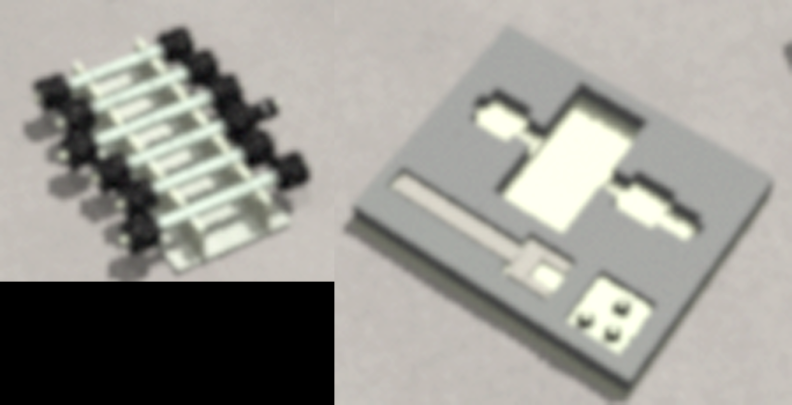

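```bash
python3 - <<'E'
from h import *
from scipy.optimize import least_squares
np.set_printoptions(precision=4,suppress=True)
T=lambda u,v:np.array([300+(u+.5)/6-.5,162+(v+.5)/6-.5])
K=lambda u,v:np.array([160+(u+.5)/8-.5,162+(v+.5)/8-.5])
S=lambda u,v:np.array([255+(u-334.4+.5)/3.52-.5,230+(v+.5)/3.52-.5])
Q=lambda u,v:np.array([225+(u+.5)/3.52-.5,115+(v+.5)/3.52-.5])
def fit(obs,x0,name):
    def f(p,w=True):
        c,s=np.cos(p[2]),np.sin(p[2]);r=[]
        for n,X,uv in obs:
            r+=list(proj(n,[p[0]+c*X[0]-s*X[1],p[1]+s*X[0]+c*X[1],X[2]])-uv)
        return np.array(r)
    q=least_squares(f,x0,loss='soft_l1',f_scale=.7);print(name,q.x);print(f(q.x).reshape(-1,2));return q.x
tc={(-1,1):((33,252),(506,28)),(-1,-1):((250,545),(358,210)),(1,-1):((572,308),(628,383)),(1,1):((345,15),(770,185))}
rc={(-1,1):((165,190),(582,85)),(1,1):((240,128),(645,125)),(1,-1):((368,295),(565,232)),(-1,-1):((287,352),(500,190))}
obT=[];obS=[]
for (a,b),(t,s) in tc.items():
    X=(a*.125,b*.105,.036);obT.append(('top',X,T(*t)));obS.append(('side',X,S(*s)))
for (a,b),(t,s) in rc.items():
    X=(-.013+a*.032,.03+b*.062,.036);obT.append(('top',X,T(*t)));obS.append(('side',X,S(*s)))
x0=[.5,-.2,-.9]
x0[:2]=ray('top',350,208,.036)[:2]
x0[2]=np.arctan2(-.8,.6)
for n,o in(('top',obT),('side',obS),('both',obT+obS)):
    p=fit(o,x0,n)
    c,s=np.cos(p[2]),np.sin(p[2]);print('pocket',p[0]-.013*c-.03*s,p[1]-.013*s+.03*c)
ob=[('top',(.1125,0,.045),K(355,62)),('top',(-.0865,0,.045),K(440,497)),('top',(.0525,0,.0515),K(383,192)),('top',(-.0525,0,.0515),K(425,416))]
p=fit(ob,[.5,.1,0.1],'col')
os_=[('side',(.0525,0,.048),Q(222,127)),('side',(-.0525,0,.048),Q(137,161)),('side',(.1065,0,.045),Q(268,106))]
fit(os_,p,'colside');fit(ob+os_,p,'colboth')
E
```

```text
top [ 0.5228 -0.2998 -0.9131]
[[-0.5413  0.0261]
 [-0.2609  0.3145]
 [ 3.1737 -2.5486]
 [ 4.362  -1.5389]
 [-1.9109  0.0594]
 [ 0.1819 -0.1562]
 [ 0.3568  0.4612]
 [-0.7664  1.7056]]
pocket 0.5385534135441739 -0.27114184081405507
side [ 0.5244 -0.3055 -0.8984]
[[ 0.4391 -0.3722]
 [-1.7019 -0.82  ]
 [ 0.674   0.5978]
 [ 1.5981 -1.407 ]
 [-0.3132 -0.1246]
 [ 1.1869 -0.3185]
 [-0.7207  1.1284]
 [-2.0834  0.8793]]
pocket 0.5397681545160788 -0.2766544035249772
both [ 0.5239 -0.303  -0.9051]
[[ 0.3773  0.1035]
 [ 1.0546  0.104 ]
 [ 4.1098 -3.207 ]
 [ 4.9225 -1.9064]
 [-1.0825 -0.0255]
 [ 0.9183 -0.3554]
 [ 1.3201  0.0924]
 [ 0.2921  1.4516]
 [ 0.3855 -1.0809]
 [-2.1306 -1.9077]
 [-0.2712 -0.1399]
 [ 1.1465 -1.7743]
 [-0.5221 -0.7541]
 [ 0.8739 -0.8619]
 [-1.2922  0.3724]
 [-2.5335  0.0358]]
pocket 0.5394501030259821 -0.2742631543710702
col [0.5307 0.1895 0.2361]
[[ 0.1063 -0.8058]
 [ 0.2734  0.6603]
 [-0.457  -0.7925]
 [ 0.0239  0.8699]]
colside [0.5293 0.184  0.3168]
[[ 0.2297 -0.5444]
 [-2.7412  2.7307]
 [ 0.6571 -0.3687]]
colboth [0.5297 0.1895 0.24  ]
[[-0.0425 -0.5004]
 [ 0.3462  0.9302]
 [-0.5402 -0.4961]
 [ 0.0584  1.1475]
 [ 0.5382 -0.9666]
 [-3.6677  0.7524]
 [ 1.6339 -0.0369]]
```

```bash
cat > fit.py <<'E'
from h import *
from scipy.optimize import minimize
np.set_printoptions(precision=4,suppress=True)
k=6
W={'top':(295,157,110,106),'side':(250,225,140,125)}
im={n:cv2.resize(cv2.imread(f)[W[n][1]:W[n][1]+W[n][3],W[n][0]:W[n][0]+W[n][2]],None,fx=k,fy=k,interpolation=cv2.INTER_LINEAR) for n,f in(('top','pics/t0.png'),('side','pics/s0.png'))}
M={n:cv2.cvtColor(i,cv2.COLOR_BGR2GRAY).astype(float) for n,i in im.items()}
def poly(n,p,pts,z):
    c,s=np.cos(p[2]),np.sin(p[2]);w=W[n]
    q=[proj(n,[p[0]+c*x-s*y,p[1]+s*x+c*y,z]) for x,y in pts]
    return np.array([[(u-w[0]+.5)*k-.5,(v-w[1]+.5)*k-.5] for u,v in q])
def rect(a,b,c,d): return [(a,c),(b,c),(b,d),(a,d)]
ox,oy=-.013,.03
parts=[(rect(ox-.032,ox+.032,oy-.062,oy+.062),.004),(rect(ox-.0845,ox-.0485,oy-.0185,oy+.0185),.016),(rect(ox+.0485,ox+.0845,oy-.0185,oy+.0185),.016),(rect(ox+.08,ox+.1105,oy-.0125,oy+.0125),.022),(rect(ox-.05,ox+.05,oy-.009,oy+.009),.0235)]
def render(n,p):
    sh=M[n].shape;o=np.full(sh,60.);m=np.zeros(sh,np.uint8)
    def fill(pts,z): 
        a=np.zeros(sh,np.uint8);cv2.fillPoly(a,[np.round(poly(n,p,pts,z)*16).astype(np.int32)],1,shift=4);return a
    fl=np.zeros(sh,np.uint8);op=np.zeros(sh,np.uint8)
    for pts,z in parts: a=fill(pts,.036);op|=a;fl|=a&fill(pts,z)
    return fill(rect(-.125,.125,-.105,.105),.036),op,fl
def cost(p,views):
    c=0
    for n in views:
        t,op,fl=render(n,p);a,b=TH[n]
        mod=cv2.GaussianBlur(fl.astype(float),(0,0),k*.5)
        obs=np.clip((M[n]-a)/(b-a),0,1)
        roi=cv2.dilate(op,np.ones((25,25)))
        roi=ROI[n]
        c+=np.mean((mod-obs)[roi>0]**2)
    return c
TH={};ROI={}
p0=[.5239,-.303,-.905]
for n in W:
    t,op,fl=render(n,p0);a=np.median(M[n][(t>0)&(op==0)]);b=np.percentile(M[n][fl>0],70);TH[n]=(a,b);ROI[n]=cv2.dilate(op,np.ones((21,21)))
    print(n,a,b,{q:robot.camera_model(n)[q] for q in('fx','fy','cx','cy')})
if __name__=='__main__':
  for v in(['top'],['side'],['top','side']):
    r=minimize(cost,p0,args=(v,),method='Nelder-Mead',options=dict(initial_simplex=np.array([p0,[p0[0]+.006,*p0[1:]],[p0[0],p0[1]+.006,p0[2]],[*p0[:2],p0[2]+.03]]),xatol=1e-4,fatol=1e-6))
    p=r.x;c,s=np.cos(p[2]),np.sin(p[2]);print(v,p,cost(p0,v),r.fun,'pocket',p[0]-.013*c-.03*s,p[1]-.013*s+.03*c)
  out=[]
  for n in W:
    t,op,fl=render(n,p);i=cv2.convertScaleAbs(im[n],alpha=1.4)
    for m,col in((t,(0,255,0)),(op,(0,0,255)),(fl,(255,0,0))):
        cs,_=cv2.findContours(m,cv2.RETR_EXTERNAL,cv2.CHAIN_APPROX_NONE);cv2.drawContours(i,cs,-1,col,1)
    out.append(cv2.resize(i,(400,int(400*i.shape[0]/i.shape[1])),interpolation=cv2.INTER_AREA))
  h=max(o.shape[0] for o in out);cv2.imwrite('pics/ov.png',np.hstack([cv2.copyMakeBorder(o,0,h-o.shape[0],0,0,0) for o in out]))
E
python3 fit.py
```

```text
top 101.0 149.0 {'fx': 401.6167554097509, 'fy': 401.6167554097509, 'cx': 274.12525425640706, 'cy': 216.75974270493353}
side 112.0 175.0 {'fx': 540.9516023411077, 'fy': 540.9516023411077, 'cx': 279.03438262703423, 'cy': 207.01577897981724}Traceback (most recent call last):
  File "fit.py", line 39, in <module>
    r=minimize(cost,p0,args=(v,),method='Nelder-Mead',options=dict(initial_simplex=np.array([p0,[p0[0]+.006,*p0[1:]],[p0[0],p0[1]+.006,p0[2]],[*p0[:2],p0[2]+.03]]),xatol=1e-4,fatol=1e-6))
    res = _minimize_neldermead(fun, x0, args, callback, bounds=bounds,
                               **options)
    fsim[j] = func(sim[j])
              ~~~~^^^^^^^^
    fx = function(np.copy(x), *(wrapper_args + args))
  File "fit.py", line 25, in cost
    t,op,fl=render(n,p);a,b=TH[n]
            ~~~~~~^^^^^
  File "fit.py", line 20, in render
    for pts,z in parts: a=fill(pts,.036);op|=a;fl|=a&fill(pts,z)
                                                     ~~~~^^^^^^^
  File "fit.py", line 18, in fill
    a=np.zeros(sh,np.uint8);cv2.fillPoly(a,[np.round(poly(n,p,pts,z)*16).astype(np.int32)],1,shift=4);return a
                                                     ~~~~^^^^^^^^^^^
  File "fit.py", line 10, in poly
    q=[proj(n,[p[0]+c*x-s*y,p[1]+s*x+c*y,z]) for x,y in pts]
       ~~~~^^^^^^^^^^^^^^^^^^^^^^^^^^^^^^^^^
  File "h.py", line 10, in proj
    m=robot.camera_model(n);p=np.array(m['R'])@np.array(X)+np.array(m['t'])
ValueError: time passes only in moves, steps and waits
```

```bash
python3 - <<'E'
s=open('h.py').read().replace("robot.camera_model(n)","cm(n)").replace("def snap","from functools import cache\n@cache\ndef cm(n): return robot.camera_model(n)\ndef snap")
open('h.py','w').write(s)
s=open('fit.py').read().replace("robot.camera_model(n)","cm(n)");open('fit.py','w').write(s)
E
python3 fit.py; python3 -c "
from h import *;print(robot.observe()['time'])"
```

```text
top 101.0 149.0 {'fx': 401.6167554097509, 'fy': 401.6167554097509, 'cx': 274.12525425640706, 'cy': 216.75974270493353}
side 112.0 175.0 {'fx': 540.9516023411077, 'fy': 540.9516023411077, 'cx': 279.03438262703423, 'cy': 207.01577897981724}
['top'] [ 0.5218 -0.2998 -0.8998] 0.07547643698739047 0.05469805188432257 pocket 0.5372404994187844 -0.2709854746704789
['side'] [ 0.5224 -0.3048 -0.8968] 0.03556563346508707 0.027550625395081088 pocket 0.5377562372695754 -0.27592452128126055
['top', 'side'] [ 0.5218 -0.303  -0.8984] 0.11104207045247755 0.10065460429344492 pocket 0.5372189245507888 -0.2741005510206768
0.1
```

View pics/ov.png

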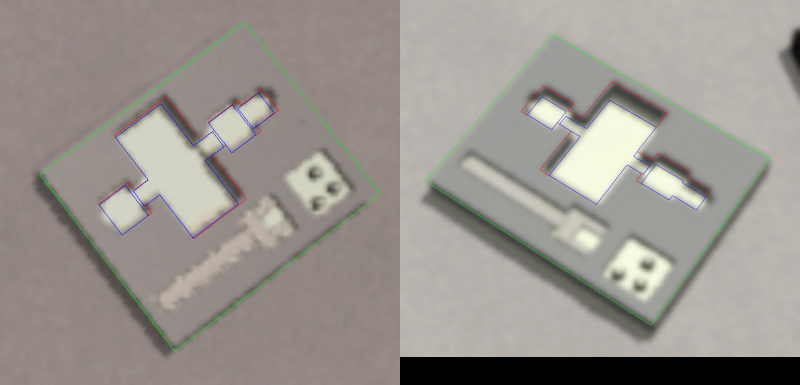

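The overlay agrees in both views to within a pixel. Yaw is −0.898, and the two cameras differ by about 5 mm in y. I'll refine the column the same way.

```bash
cat > cfit.py <<'E'
from h import *
from scipy.optimize import minimize
np.set_printoptions(precision=4,suppress=True)
k=6;a_=np.linspace(0,2*np.pi,25)
def cyl(x0,x1,r): return [(x,r*np.cos(t),r*np.sin(t)) for x in(x0,x1) for t in a_]
NUTS=[cyl(.0525,.0805,.016),cyl(-.0805,-.0525,.016),cyl(.0805,.1065,.01)]
def render(n,p,z,W,sh,parts=NUTS,grow=0):
    m=np.zeros(sh,np.uint8);c,s=np.cos(p[2]),np.sin(p[2])
    for P in parts:
        q=np.array([proj(n,[p[0]+c*x-s*y,p[1]+s*x+c*y,z+h]) for x,y,h in P])
        q=((q-W[:2]+.5)*k-.5).astype(np.float32)
        cv2.fillConvexPoly(m,np.round(cv2.convexHull(q)[:,0]*16).astype(np.int32),1,shift=4)
    return m
def fit(img,n,p0,z,W):
    g=cv2.cvtColor(img[W[1]:W[1]+W[3],W[0]:W[0]+W[2]],cv2.COLOR_BGR2GRAY)
    M=cv2.resize(g,None,fx=k,fy=k,interpolation=cv2.INTER_LINEAR).astype(float)
    def cost(p,lo,hi):
        m=render(n,p,z,W,M.shape);roi=cv2.dilate(m,np.ones((13,13)))>0
        return np.mean((cv2.GaussianBlur(m.astype(float),(0,0),k*.5)-np.clip((hi-M)/(hi-lo),0,1))[roi]**2)
    lo,hi=np.percentile(M,3),np.percentile(M,50)
    S=np.array([p0]*4);S[1,0]+=.008;S[2,1]+=.008;S[3,2]+=.05
    r=minimize(cost,p0,args=(lo,hi),method='Nelder-Mead',options=dict(initial_simplex=S,xatol=1e-4,fatol=1e-6))
    return r.x,r.fun,M,render(n,r.x,z,W,M.shape)
def overlay(Ms,f):
    out=[]
    for M,m in Ms:
        i=cv2.convertScaleAbs(cv2.merge([M.astype(np.uint8)]*3),alpha=1.4)
        cs,_=cv2.findContours(m,cv2.RETR_EXTERNAL,cv2.CHAIN_APPROX_NONE);cv2.drawContours(i,cs,-1,(0,0,255),1)
        out.append(cv2.resize(i,(400,int(400*i.shape[0]/i.shape[1])),interpolation=cv2.INTER_AREA))
    h=max(o.shape[0] for o in out);cv2.imwrite(f,np.hstack([cv2.copyMakeBorder(o,0,h-o.shape[0],0,0,0) for o in out]))
E
python3 - <<'E'
from cfit import *
o=[]
for n,f,W in(('top','pics/t0.png',(160,160,90,75)),('side','pics/s0.png',(228,115,90,85))):
    x,c,M,m=fit(cv2.imread(f),n,[.530,.189,.237],.045,W);print(n,x,c);o.append((M,m))
overlay(o,'pics/oc.png')
E
```

```text
top [0.5296 0.1906 0.2401] 0.028178863249813522
side [0.5303 0.1876 0.2426] 0.11587196623652635
```

View pics/oc.png

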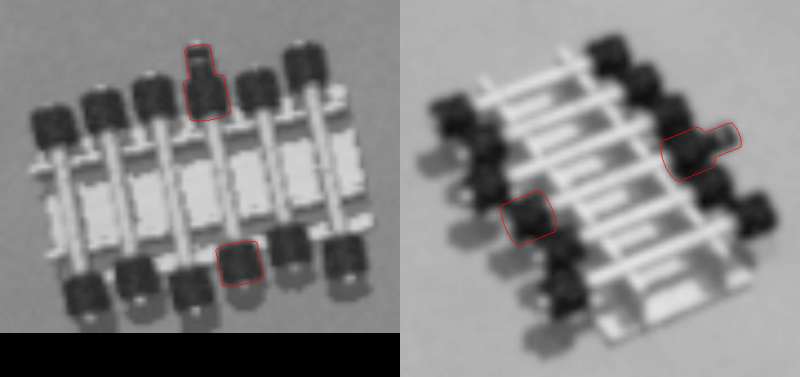

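The column is at (0.530, 0.189) with yaw 0.241, and the cameras agree to 3 mm. I'll start the approach.

arm_command(moves=[[[-0.043, -0.02, 0], [0, 0, -0.094], 0.09], [[-0.086, -0.04, 0], [0, 0, -0.188], 0.09], [[-0.129, -0.06, 0], [0, 0, -0.282], 0.09], [[-0.172, -0.08, 0], [0, 0, -0.376], 0.09], [[-0.215, -0.1, 0], [0, 0, -0.47], 0.06]])

```text
time: 0.6
tool_pos: [0.3068, 0.3637, 0.2266]
tool_rot: [-3.142, -0.0, -2.896]
contact_force: [-0.4, 1.2, -1.3]
opening: 0.0854
grip_force: 0.0
```

```bash
cat > go.py <<'E'
import sys
from h import *
from scipy.spatial.transform import Rotation as Ro
np.set_printoptions(precision=4,suppress=True)
def go(x,y,z,yaw):
    s=robot.observe();R=Ro.from_euler('xyz',s['tool_rot']);G=Ro.from_euler('xyz',[np.pi,0,yaw])
    print('t',s['time'],'pos',s['tool_pos'],s['tool_rot'],'F',s['contact_force'],s['opening'],s['grip_force'],'q',s['qpos'])
    print('shift',R.inv().apply(np.array([x,y,z])-s['tool_pos']),'turn',(R.inv()*G).as_rotvec())
if __name__=='__main__': go(*map(float,sys.argv[1:5]))
E
python3 go.py .53 .189 .13 3.3826
```

```text
t 0.6 pos [0.3068 0.3637 0.2266] [-3.1415 -0.0003 -2.8961] F [-0.3638  1.1602 -1.3068] 0.08540825628926203 0.0 q [ 0.7088  0.2524  1.6526  0.0001  1.2369 -1.1074]
shift [-0.1741 -0.2237  0.0965] turn [-0.0001 -0.0003  0.0044]
```

arm_command(moves=[[[-0.028, -0.036, 0], [0, 0, 0], 0.04], [[-0.056, -0.072, 0], [0, 0, 0], 0.026], [[-0.084, -0.108, 0], [0, 0, 0], 0.023], [[-0.112, -0.144, 0], [0, 0, 0], 0.023], [[-0.14, -0.18, 0], [0, 0, 0], 0.023]])

```text
time: 1.1
tool_pos: [0.4858, 0.2223, 0.2264]
tool_rot: [3.141, -0.001, -2.901]
contact_force: [-0.0, 0.7, 0.6]
opening: 0.0464
grip_force: 0.0
```

```bash
python3 go.py .53 .189 .12 3.3826
```

```text
t 1.1 pos [0.4858 0.2223 0.2264] [ 3.1414 -0.0006 -2.9006] F [-0.0075  0.6581  0.5841] 0.04643187560721115 0.0 q [ 0.2856  0.3595  1.4987  0.0002  1.2839 -1.5263]
shift [-0.035  -0.0429  0.1064] turn [ 0.0002 -0.0006  0.    ]
```

arm_command(moves=[[[-0.012, -0.014, 0.03], [0, 0, 0], 0.023], [[-0.024, -0.029, 0.06], [0, 0, 0], 0.023], [[-0.035, -0.043, 0.09], [0, 0, 0], 0.023], [[-0.035, -0.043, 0.106], [0, 0, 0], 0.023], [[-0.035, -0.043, 0.106], [0, 0, 0], 0.023]])

```text
time: 1.6
tool_pos: [0.5274, 0.1896, 0.1177]
tool_rot: [3.141, -0.006, -2.901]
contact_force: [-0.8, -0.3, 0.1]
opening: 0.0232
grip_force: 0.0
```

```bash
python3 - <<'E'
from h import *
from go import go
go(.53,.189,.028,3.3826)
s=robot.read_camera('side')[:,:,::-1];t=robot.read_camera('top')[:,:,::-1]
for n in('side','top'): print(n,proj(n,robot.observe()['tool_pos']),proj(n,[.53,.189,.045]))
a=cv2.convertScaleAbs(cv2.resize(s[90:200,220:330],None,fx=5,fy=5,interpolation=cv2.INTER_CUBIC),alpha=1.4)
b=cv2.convertScaleAbs(cv2.resize(t[150:260,150:200],None,fx=5,fy=5,interpolation=cv2.INTER_CUBIC),alpha=1.4)
b=cv2.convertScaleAbs(cv2.resize(t[150:260,150:260],None,fx=2.2,fy=2.2,interpolation=cv2.INTER_CUBIC),alpha=1.4)
o=np.zeros((550,800,3),np.uint8);o[:,:550]=a;o[:242,555:797]=b
cv2.imwrite('pics/a1.png',o)
E
```

```text
t 1.6 pos [0.5274 0.1896 0.1177] [ 3.1413 -0.0064 -2.9015] F [-0.7841 -0.2702  0.0717] 0.023247371391204658 0.0 q [ 0.2082  0.5159  1.5698  0.0001  1.0622 -1.6028]
shift [-0.003  -0.0012  0.0897] turn [ 0.0003 -0.0064 -0.0009]
side [273.5218 138.7851] [274.3437 156.1378]
top [206.4514 196.5751] [210.2311 200.0516]
```

View pics/a1.png

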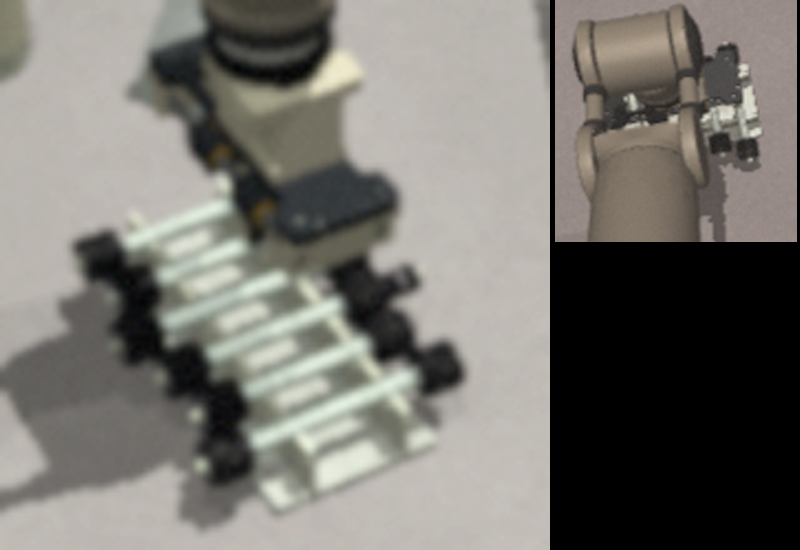

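The side view shows the fingers above the wanted column, with the TCP projected at (267,244) in the crop. The arm hides the view from above. I'll descend in stages with force checks.

arm_command(moves=[[[-0.002, -0.001, 0.02], [0, -0.003, 0], 0.022], [[-0.002, -0.001, 0.04], [0, -0.003, 0], 0.022], [[-0.002, -0.001, 0.055], [0, -0.003, 0], 0.022], [[-0.002, -0.001, 0.06], [0, -0.003, 0], 0.022], [[-0.002, -0.001, 0.06], [0, -0.003, 0], 0.022]])

```text
time: 2.2
tool_pos: [0.5313, 0.1903, 0.0614]
tool_rot: [3.142, 0.004, -2.9]
contact_force: [0.1, 0.1, 0.6]
opening: 0.0221
grip_force: 0.0
```

```bash
python3 go.py .53 .189 .028 3.3826
```

```text
t 2.2 pos [0.5313 0.1903 0.0614] [ 3.1415  0.0037 -2.8999] F [0.1018 0.1423 0.554 ] 0.022098269942435106 0.0 q [ 0.2081  0.5896  1.6219  0.0002  0.9264 -1.6046]
shift [ 0.0017 -0.001   0.0334] turn [0.0001 0.0037 0.0007]
```

arm_command(moves=[[[0.001, -0.001, 0.004], [0, 0.003, 0], 0.022], [[0.001, -0.001, 0.008], [0, 0.003, 0], 0.022], [[0.001, -0.001, 0.012], [0, 0.003, 0], 0.022], [[0.001, -0.001, 0.016], [0, 0.003, 0], 0.022], [[0.001, -0.001, 0.018], [0, 0.003, 0], 0.022]])

```text
time: 2.7
tool_pos: [0.5303, 0.1887, 0.0423]
tool_rot: [3.141, -0.0, -2.9]
contact_force: [0.9, 0.3, 0.9]
opening: 0.0218
grip_force: 0.0
```

```bash
python3 go.py .53 .189 .028 3.3826
```

```text
t 2.7 pos [0.5303 0.1887 0.0423] [ 3.1415 -0.0004 -2.9005] F [0.8766 0.2784 0.8547] 0.021803927085308105 0.0 q [ 0.2057  0.6164  1.6371  0.0001  0.8885 -1.6063]
shift [0.0002 0.0004 0.0143] turn [ 0.0001 -0.0004  0.0001]
```

arm_command(moves=[[[0, 0, 0.005], [0, 0, 0], 0.022], [[0, 0, 0.01], [0, 0, 0], 0.022], [[0, 0, 0.014], [0, 0, 0], 0.022], [[0, 0, 0.014], [0, 0, 0], 0.018], [[0, 0, 0.014], [0, 0, 0], 0.015]], squeeze=10)

```text
time: 3.2
tool_pos: [0.5298, 0.1899, 0.0284]
tool_rot: [3.139, -0.001, -2.901]
contact_force: [-1.8, 8.4, -1.8]
opening: 0.0159
grip_force: 4.3
```

arm_command(moves=[[[0, 0, 0], [0, 0, 0], 0.012], [[0, 0, 0], [0, 0, 0], 0.008], [[0, 0, 0], [0, 0, 0], 0.004], [[0, 0, 0], [0, 0, 0], 0], [[0, 0, 0], [0, 0, 0], 0]], squeeze=25)

```text
time: 3.7
tool_pos: [0.5294, 0.1914, 0.0285]
tool_rot: [3.138, -0.001, -2.901]
contact_force: [-2.3, 12.2, -2.2]
opening: 0.0121
grip_force: 25.0
```

```bash
python3 go.py .53 .189 .18 3.3826
```

```text
t 3.7 pos [0.5294 0.1914 0.0285] [ 3.1379 -0.0005 -2.9005] F [-2.3316 12.1818 -2.2163] 0.012081877131784574 24.99874860048294 q [ 0.2087  0.6366  1.6467  0.0049  0.859  -1.6063]
shift [ 0.0001 -0.0019 -0.1515] turn [ 0.0037 -0.0005  0.    ]
```

arm_command(moves=[[[0, 0.002, -0.005], [0, 0, 0], 0], [[0, 0.002, -0.02], [0, 0, 0], 0], [[0, 0.002, -0.045], [0, 0, 0], 0], [[0, 0.002, -0.075], [0, 0, 0], 0], [[0, 0.002, -0.105], [0, 0, 0], 0]], squeeze=35)

```text
time: 4.2
tool_pos: [0.5295, 0.1904, 0.1344]
tool_rot: [-3.141, -0.001, -2.9]
contact_force: [0.8, 0.6, -3.4]
opening: 0.0122
grip_force: 35.0
```

arm_command(moves=[[[0, 0, -0.02], [0, 0, 0], 0], [[0, 0, -0.04], [0, 0, 0], 0], [[0, 0, -0.05], [0, 0, 0], 0], [[0, 0, -0.05], [0, 0, 0], 0], [[0, 0, -0.05], [0, 0, 0], 0]])

```text
time: 4.7
tool_pos: [0.5295, 0.1905, 0.1828]
tool_rot: [3.142, -0.001, -2.9]
contact_force: [-0.3, -0.2, -3.5]
opening: 0.0119
grip_force: 35.0
```

```bash
python3 go.py .538 -.272 .18 2.2436
```

```text
t 4.7 pos [0.5295 0.1905 0.1828] [ 3.1416 -0.0014 -2.9004] F [-0.3442 -0.2376 -3.4579] 0.011851229265400864 34.99864339828491 q [ 0.2092  0.4487  1.4848 -0.      1.2096 -1.6028]
shift [ 0.1022 -0.4512  0.0029] turn [-0.0008 -0.0013  1.1392]
```

arm_command(moves=[[[0.006, -0.03, 0], [0, 0, 0.08], 0], [[0.016, -0.07, 0], [0, 0, 0.18], 0], [[0.026, -0.115, 0], [0, 0, 0.29], 0], [[0.036, -0.16, 0], [0, 0, 0.4], 0], [[0.046, -0.205, 0], [0, 0, 0.52], 0]])

```text
time: 5.2
tool_pos: [0.5333, -0.0209, 0.1822]
tool_rot: [-3.141, -0.003, 2.859]
contact_force: [1.1, 0.4, -3.4]
opening: 0.0118
grip_force: 35.0
```

```bash
python3 go.py .538 -.272 .18 2.2436
```

```text
t 5.2 pos [ 0.5333 -0.0209  0.1822] [-3.1414 -0.0027  2.8585] F [ 1.0896  0.3981 -3.4356] 0.011821123898047967 34.997021555900574 q [-0.1829  0.399   1.567   0.0001  1.1783 -1.4706]
shift [-0.0746 -0.2398  0.002 ] turn [-0.001  -0.0025  0.6149]
```

arm_command(moves=[[[-0.014, -0.044, 0], [0, 0, 0.12], 0], [[-0.028, -0.09, 0], [0, 0, 0.24], 0], [[-0.042, -0.135, 0], [0, 0, 0.36], 0], [[-0.056, -0.178, 0], [0, 0, 0.48], 0], [[-0.066, -0.212, 0], [0, 0, 0.57], 0]])

```text
time: 5.7
tool_pos: [0.5385, -0.2438, 0.1819]
tool_rot: [-3.141, -0.002, 2.287]
contact_force: [0.6, -0.3, -2.8]
opening: 0.0118
grip_force: 35.0
```

```bash
python3 go.py .538 -.272 .12 2.2436
```

```text
t 5.7 pos [ 0.5385 -0.2438  0.1819] [-3.1406 -0.0023  2.2868] F [ 0.5513 -0.267  -2.835 ] 0.011822250109113322 34.99731481075287 q [-0.5546  0.5005  1.4003 -0.0003  1.2432 -1.2706]
shift [-0.0211 -0.0188  0.0619] turn [-0.0011 -0.0023  0.0432]
```

arm_command(moves=[[[-0.006, -0.005, 0.02], [0, 0, 0.01], 0], [[-0.012, -0.01, 0.045], [0, 0, 0.02], 0], [[-0.018, -0.016, 0.07], [0, 0, 0.033], 0], [[-0.021, -0.019, 0.095], [0, 0, 0.043], 0], [[-0.021, -0.019, 0.1], [0, 0, 0.043], 0]])

```text
time: 6.2
tool_pos: [0.5365, -0.2687, 0.0791]
tool_rot: [-3.139, -0.008, 2.249]
contact_force: [-0.6, 0.3, -2.3]
opening: 0.0121
grip_force: 35.0
```

```bash
python3 - <<'E'
from cfit import *
from go import go
go(.538,-.272,.06,2.2436)
s=robot.observe();z=s['tool_pos'][2]+.0165
o=[]
for n,W in(('top',(285,150,125,120)),('side',(235,210,165,150))):
    i=robot.read_camera(n)[:,:,::-1].copy();cv2.imwrite(f'pics/{n}h.png',i)
    x,c,M,m=fit(i,n,[*s['tool_pos'][:2],-.898],z,W);print(n,x,c);o.append((M,m))
overlay(o,'pics/oh.png')
E
```

```text
t 6.2 pos [ 0.5365 -0.2687  0.0791] [-3.139  -0.0081  2.2488] F [-0.5712  0.335  -2.2693] 0.012070048648810025 35.00008821487427 q [-0.592   0.6265  1.487  -0.0001  1.0366 -1.27  ]
shift [-0.0037 -0.0008  0.019 ] turn [-0.0026 -0.0081  0.0052]
top [ 0.5129 -0.2572 -1.118 ] 0.11422060599873196
side [ 0.5378 -0.2701 -0.8987] 0.07866547332057244
```

View pics/oh.png

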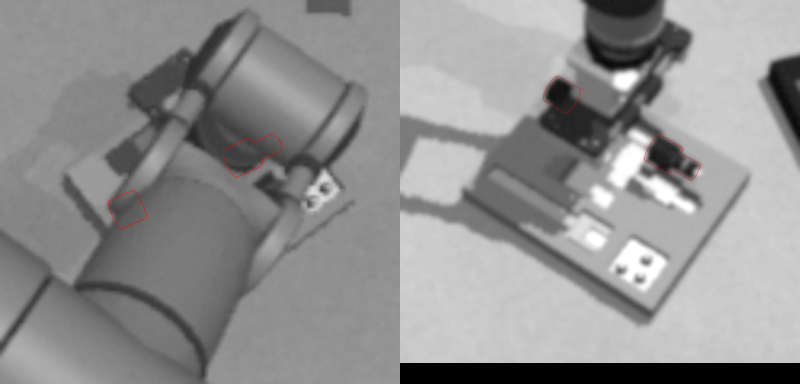

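The side view shows the column held above its pocket and well fitted. Next I'll lower it to just above the tray and compare it with the pocket in the same camera.

arm_command(moves=[[[-0.001, -0.001, 0.01], [0, -0.003, 0], 0], [[-0.003, -0.002, 0.02], [0, -0.005, 0], 0], [[-0.003, -0.002, 0.03], [0, -0.005, 0], 0], [[-0.003, -0.002, 0.033], [0, -0.005, 0], 0], [[-0.003, -0.002, 0.033], [0, -0.005, 0], 0]])

```text
time: 6.8
tool_pos: [0.5391, -0.2729, 0.05]
tool_rot: [-3.141, 0.004, 2.25]
contact_force: [-0.1, -0.1, -3.0]
opening: 0.012
grip_force: 35.0
```

```bash
python3 - <<'E'
from cfit import *
from go import go
n='side';W=(235,210,165,150)
i=robot.read_camera(n)[:,:,::-1].copy();cv2.imwrite('pics/sideh2.png',i)
go(.537,-.273,.03,2.2436)
s=robot.observe();z=s['tool_pos'][2]+.0165
x,c,M,m=fit(i,n,[*s['tool_pos'][:2],-.898],z,W);print(n,x,c)
i2=cv2.imread('pics/sideh.png');x,c,_,_=fit(i2,n,[*s['tool_pos'][:2],-.898],.0956,W);print(x,c)
x,c,M,m=fit(i,n,[*s['tool_pos'][:2],-.898],z,W);overlay([(M,m)],'pics/oh2.png')
E
```

```text
t 6.85 pos [ 0.5394 -0.2731  0.0505] [3.1416 0.0047 2.2499] F [ 0.3271 -0.0838 -3.1436] 0.011976825268938276 35.000075697898865 q [-0.5948  0.6633  1.5089 -0.0016  0.9649 -1.2729]
shift [ 0.0017 -0.0017  0.0205] turn [0.     0.0047 0.0063]
side [ 0.5385 -0.2741 -0.8869] 0.0787724748219733
[ 0.5378 -0.2701 -0.8964] 0.07848668458880742
```

View pics/oh2.png

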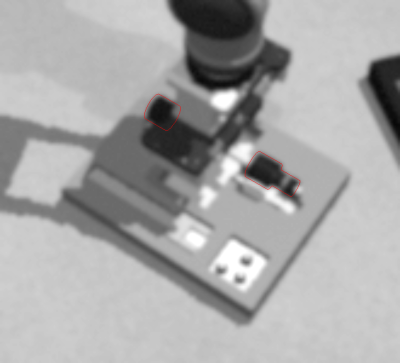

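arm_command(moves=[[[0.001, -0.001, 0.003], [0, 0.004, 0.006], 0], [[0.001, -0.001, 0.007], [0, 0.004, 0.006], 0], [[0.001, -0.001, 0.011], [0, 0.004, 0.006], 0], [[0.001, -0.001, 0.015], [0, 0.004, 0.006], 0], [[0.001, -0.001, 0.017], [0, 0.004, 0.006], 0]])

```text
time: 7.35
tool_pos: [0.5378, -0.273, 0.0331]
tool_rot: [-3.141, 0.0, 2.244]
contact_force: [0.0, 0.8, -3.6]
opening: 0.0118
grip_force: 35.0
```

```bash
python3 go.py .5375 -.2725 .0155 2.2436
```

```text
t 7.35 pos [ 0.5378 -0.273   0.0331] [-3.1415  0.0002  2.2438] F [ 0.0259  0.8036 -3.5993] 0.011819771034406592 34.99989688396454 q [-0.5967  0.6865  1.5218 -0.0002  0.9331 -1.2695]
shift [0.0006 0.0001 0.0176] turn [-0.0001  0.0002  0.0002]
```

arm_command(moves=[[[0, 0, 0.002], [0, 0, 0], 0], [[0, 0, 0.004], [0, 0, 0], 0], [[0, 0, 0.006], [0, 0, 0], 0], [[0, 0, 0.008], [0, 0, 0], 0], [[0, 0, 0.008], [0, 0, 0], 0]])

```text
time: 7.85
tool_pos: [0.5379, -0.273, 0.0254]
tool_rot: [-3.142, 0.0, 2.244]
contact_force: [0.7, 0.2, -2.6]
opening: 0.0117
grip_force: 35.0
```

```bash
python3 go.py .5375 -.2725 .0155 2.2436
```

```text
t 7.85 pos [ 0.5379 -0.273   0.0254] [-3.1416  0.0005  2.2438] F [ 0.6826  0.236  -2.5876] 0.011674257649757592 34.99989151954651 q [-0.5966  0.697   1.5267 -0.0002  0.9174 -1.2695]
shift [0.0007 0.     0.0099] turn [-0.      0.0005  0.0002]
```

arm_command(moves=[[[0, 0, 0.002], [0, 0, 0], 0], [[0, 0, 0.004], [0, 0, 0], 0], [[0, 0, 0.006], [0, 0, 0], 0], [[0, 0, 0.008], [0, 0, 0], 0], [[0, 0, 0.009], [0, 0, 0], 0]])

```text
time: 8.35
tool_pos: [0.5379, -0.2731, 0.0164]
tool_rot: [3.142, 0.001, 2.244]
contact_force: [-0.3, -0.5, -2.9]
opening: 0.0118
grip_force: 35.0
```

```bash
python3 go.py .5375 -.2725 .0155 2.2436
```

```text
t 8.35 pos [ 0.5379 -0.2731  0.0164] [3.1416 0.0006 2.2438] F [-0.2825 -0.5339 -2.9137] 0.011832950449076587 34.99985218048096 q [-0.5966  0.7097  1.5321 -0.0002  0.8992 -1.2695]
shift [0.0007 0.     0.0009] turn [0.     0.0006 0.0002]
```

One more millimetre to find the floor, then I'll open gently.

arm_command(moves=[[[0, 0, 0.0005], [0, 0, 0], 0], [[0, 0, 0.001], [0, 0, 0], 0], [[0, 0, 0.0015], [0, 0, 0], 0], [[0, 0, 0.002], [0, 0, 0], 0], [[0, 0, 0.002], [0, 0, 0], 0]], squeeze=15)

```text
time: 8.85
tool_pos: [0.5381, -0.2732, 0.0153]
tool_rot: [3.141, 0.001, 2.244]
contact_force: [-2.2, 0.7, 3.6]
opening: 0.0121
grip_force: 15.0
```

arm_command(moves=[[[0, 0, 0], [0, 0, 0], 0.016], [[0, 0, 0], [0, 0, 0], 0.02], [[0, 0, 0], [0, 0, 0], 0.026], [[0, 0, 0], [0, 0, 0], 0.032], [[0, 0, 0], [0, 0, 0], 0.034]], squeeze=5)

```text
time: 9.35
tool_pos: [0.5381, -0.2732, 0.0146]
tool_rot: [3.141, 0.001, 2.244]
contact_force: [0.6, -0.1, -0.3]
opening: 0.0329
grip_force: 0.0
```

arm_command(moves=[[[0, 0, -0.004], [0, 0, 0], 0.034], [[0, 0, -0.012], [0, 0, 0], 0.034], [[0, 0, -0.025], [0, 0, 0], 0.034], [[0, 0, -0.045], [0, 0, 0], 0.034], [[0, 0, -0.07], [0, 0, 0], 0.034]])

```text
time: 9.85
tool_pos: [0.5377, -0.2729, 0.0859]
tool_rot: [-3.141, 0.0, 2.244]
contact_force: [0.2, -0.6, -0.2]
opening: 0.034
grip_force: 0.0
```

arm_command(moves=[[[0, 0, -0.04], [0, 0, 0], 0.034], [[0, 0, -0.08], [0, 0, 0], 0.034], [[0, 0.02, -0.12], [0, 0, 0], 0.034], [[0, 0.06, -0.14], [0, 0, 0], 0.034], [[0, 0.1, -0.15], [0, 0, 0], 0.034]])

```text
time: 10.35
tool_pos: [0.6174, -0.2108, 0.2399]
tool_rot: [3.139, 0.007, 2.242]
contact_force: [1.0, -0.5, -0.0]
opening: 0.0341
grip_force: 0.0
```

```bash
python3 - <<'E'
from cfit import *
from go import go
go(.538,-.272,.2,2.2436)
n='side';W=(235,210,165,150)
i=robot.read_camera(n)[:,:,::-1].copy();cv2.imwrite('pics/fin.png',i)
x,c,M,m=fit(i,n,[.5378,-.2755,-.898],.032,W);print(x,c,'pocket side .5378 -.2759 -.8968');overlay([(M,m)],'pics/ofin.png')
E
```

```text
t 10.35 pos [ 0.6174 -0.2108  0.2399] [3.1385 0.0071 2.2421] F [ 0.97   -0.5474 -0.0207] 0.03406731320148946 0.0 q [-0.4462  0.5718  1.1164 -0.0004  1.4457 -1.1175]
shift [ 0.0017 -0.1004  0.0395] turn [ 0.003   0.0071 -0.0015]
[ 0.5383 -0.2729 -0.8616] 0.09494572685046573 pocket side .5378 -.2759 -.8968
```

View pics/ofin.png

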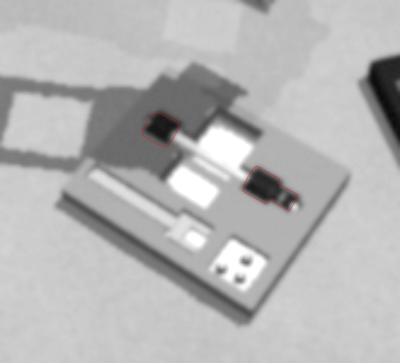

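The picture shows the column lying in its pocket with the adapter in the slim step, and the gripper is clear.

```bash
python3 -c "
from cell import robot;print(robot.hand_in())"
```

```text
the job is handed in; nothing more can be done
None
```

The column with the adapter collar is released in its tray pocket, adapter in the slim step, and the job is handed in at about 10 s; the last picture and the floor contact agree with it lying home, but hand-in returned no verdict.

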